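# Lock the orange clamp nut into the cake machine's channel rail

### The arm

A 6-joint arm with a two-finger parallel gripper is mounted at the origin on the work surface. World frame = base frame: x ahead of the robot, y to its left, z up, the work surface at z = 0. Lengths are in m, angles in rad, forces in N, time in s.
With the tool pointing down it reaches from about 0.25 to 0.725 m from the base axis. Payload 4 kg.
Tool frame: the origin (TCP) lies midway between the tips of the shut fingers; the grasp point (between the pads) lies bot.pinch_z behind it (bot.pinch_z is the distance from the TCP to the grasp point, in m); z points along the fingers, y is the line along which they close (so a half turn about z gives the same grasp; the last joint's range is limited). The gripper opens to 85 mm and grips with 20 to 120 N. Pads are 22 mm wide; open, the fingers measure 114 mm over their backs; the gripper's body (76 mm by 85 mm) begins 54 mm behind the grasp point. The pads swing forward as they close: fully open they stand 13 mm farther back than shut.
Start: joints at [-1.166, 0.241, 0.005, 1.335, 0, 1.571], TCP at [0.197, -0.46, 0.231] pointing down, gripper open.
Joint ranges: [-2.72, 2.72], [-1.05, 1.87], [-1.09, 1.28], [-1.99, 2.15], [-1.42, 1.44], [-3.14, 3.14]. Speed limits (rad/s): [2.79, 2.79, 3.14, 3.14, 3.14, 3.14].

### API

Orientations are given as a unit quaternion [x, y, z, w].
In Python, from workcell import bot, optics, monitor, job gives the robot as it stands (bot), with the cameras (optics), the readings (monitor) and the job (job).
- The arm moves only by the shell command python3 jog.py 'ROWS'. ROWS is a JSON list of rows, 1 to 10 of them, each written [[rx, ry, rz], [dx, dy, dz], opening]: a rotation vector rx, ry, rz in fractions of the full range, 1 being 2 rad, then dx, dy, dz in normalised numbers (1 is 1000 mm), then the finger opening in m; each row is the pose to reach, as a shift and turn from the pose commanded when the command began, along the tool's axes at that moment; what a row does not reach only later rows make up. A row lasts 1/8 s, in which the tool goes at most 0.0625 m and 0.188 rad, less where a joint would pass 70% of its speed; a pose out of reach is approached as far as the arm can. The fingers move at their own pace and stop on an object; the grip force is fixed at half the most. Time passes only in rows, so rows that do not move let the fingers close. It prints the time, the measured TCP pose, the force, the opening and the grip force at its end. Shift and turn numbers lie between -1 and 1, and a call with a number outside is refused. Input that does not fit is refused with a message, and nothing moves.
- monitor.get_obs(): the state, without advancing time (a new reading comes with each control period).
- optics.camera(name): name is "side" or "top"; returns the picture (480x640x3 uint8, red, green, blue); there is no depth.
- optics.calibration(name): a dict with "mtx" (3x3 intrinsics, pixels), "R" (3x3) and "t" (3): a world point X has camera coordinates R X + t. Camera axes: x right, y down, z forward; pixel columns grow to the right and rows downward; lengths in m; the calibration is good to about 2 mm. A picture is of the moment at which its call begins. calibration takes no time and is no camera call.
- job.job_done(): hands the job in; it is judged then, once.
The state is a dict: "clock": time; "joint_pos": joint angles; "joint_vel": joint speeds; "tau": joint torques, N m; "eef_pos": TCP position; "tool_rot": TCP orientation; "ft_force": force on the tool from outside, world axes, zero at the start; "ft_torque": the same for the moment, N m; "grip_width": finger opening in m; "grasp_force": force on a finger pad.
Only numpy, scipy, OpenCV 4.12 (cv2) and the standard library are available. Lean on these libraries where they do the work, as an engineer would, in place of code of your own. Each camera call takes 0.05 s, during which the arm holds its last target. There are 200 camera calls.

### The job

Take the orange-handled clamp nut from its holder and fit it in the channel rail between the two yellow bands: drop its foot through the slot, push it well down against the spring until its ridges are below the lip edges, only then give it a quarter turn, and let it rise so that its grooves catch the channel lips and its handle stands square across the rail. Let go of it, and leave the blue spare nut in its holder.

Things in the scene. Friction and masses are not known exactly. Their poses are not given: they have to be found in the camera images.
- clamp_nut: Orange-handled clamp nut, rigid, 0.16 kg, 64 mm tall, upright in a white holder. Origin: centre of its underside; z up; x along foot bar and handle; same after a half turn. Steel foot bar 44 (x) by 18 (y) by 8 mm; on each end's top a ridge 3.5 mm high, inner face 18.5 mm from the axis; round neck 18 mm across, height 8 to 24 mm. The grooves lie between ridges and neck.
- nut_handle (a point): Grip point in the orange nut's handle, on its axis 50 mm above its underside; axes as the nut's. The handle is a block 44 (x) by 16 (y) mm, 28 to 64 mm above the underside: pinch it across the 16 mm. Below it is a black skirt disc 40 mm across, 24 to 28 mm above the underside.
- rail: Fixed aluminium channel, 60 mm wide (x), 340 mm long (y), lips' top 32 mm above the table, white end blocks 22 mm long, 40 mm high. Origin: centre of underside. Slot along y, 24 mm wide; channel inside 54 mm wide. Lips 4 mm thick, their 4 mm wide edges turn down to 8 mm below the top. A grey-handled nut is fixed in it for good, locked, 115 mm from the middle towards -y.
- rail_zone (a point): Middle of the marked stretch: on the slot's centre line, level with the lips' top, 40 mm from the rail's middle towards its +y; axes as the rail's. Yellow bands 100 mm apart (inner edges). Enter with the bar along y. With the underside 19.5 to 24 mm below this point (21.5 is good, at 24 the skirt meets the lips) the nut turns freely either way.
- spring_strip (a joint): Brass spring strip along the channel's bottom, moves straight down as one piece: 0 up, to 0.0145 m pressed. Top 10 mm below the lips' top when up; 2.4 N to start, 0.6 N more per mm (about 9 N at 11.5 mm). It lifts the turned nut until the lip edges sit in its grooves: underside 16 mm below the lips' top, joint 0.006; then it can turn no more.
- spare_nut: Spare clamp nut with a blue handle, same shape and axes as the orange one, standing in the other holder. To be left there.
- holder_a: White plastic holder fixed to the table, 74 (x) by 48 (y) by 22 mm; origin: centre of its underside. Pocket 48 by 22 mm, floor 12 mm above the table: the orange nut's foot bar stands in it, loose fit; lift it straight out.
- holder_b: White plastic holder fixed to the table, same size as the other; holds the blue spare nut.

How it is judged:
By the outcome, as a careful person would: the job done as asked, in the order asked, and still so for the second after the job is handed in, with the robot touching nothing.
It also fails if it takes over 42 s, if anything falls off the work surface, if the arm or the gripper's body presses on something with over 40 N, if the wrist force passes 120 N, or if a joint passes its speed limit or range.

## Working session

There is one attempt and no reset: what is moved stays moved. The work goes in short steps, Python scripts to look and compute and a shell command to move; the robot and the scene stay as the last step left them, time stands still between calls to the robot, and variables do not carry over. Pictures are saved under pics/ and viewed, at most 10 in all, crops included, and the job is handed in when it is done.

```bash
ls; mkdir -p pics; python3 - <<'E'
from workcell import bot, optics, monitor, job
import cv2
for n in("side","top"):
    c=optics.calibration(n);print(n,c["mtx"].round(1).tolist(),c["R"].round(3).tolist(),c["t"].round(3).tolist())
    cv2.imwrite(f"pics/{n}0.png",optics.camera(n)[:,:,::-1])
o=monitor.get_obs();print(bot.pinch_z,o["eef_pos"],o["tool_rot"],o["clock"])
E
```

```text
jog.py
pics
workcell.py
side [[483.7, 0.0, 324.8], [0.0, 483.7, 236.4], [0.0, 0.0, 1.0]] [[-0.996, -0.088, -0.007], [-0.063, 0.756, -0.651], [0.063, -0.648, -0.759]] [0.563, 0.039, 0.721]
top [[504.5, 0.0, 331.7], [0.0, 504.5, 241.4], [0.0, 0.0, 1.0]] [[0.007, -1.0, 0.023], [-0.99, -0.01, -0.14], [0.14, -0.021, -0.99]] [0.037, 0.566, 0.701]
0.0187 [ 0.19669766 -0.45906909  0.23050022] [ 9.79588839e-01  2.01009516e-01 -1.86169954e-04 -9.19541997e-04] 0.1
```

View pics/top0.png

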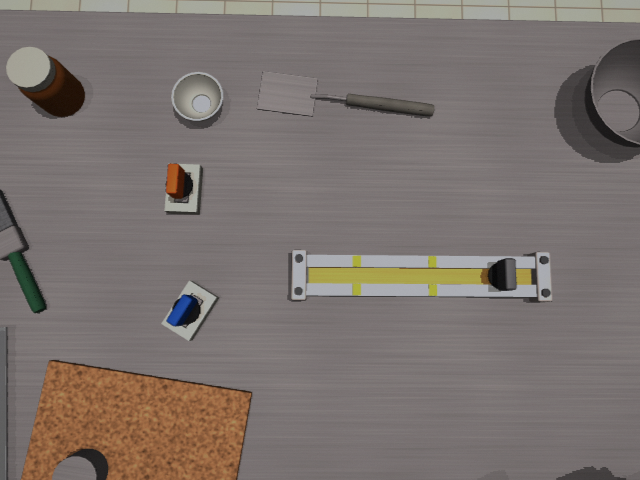

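View pics/side0.png

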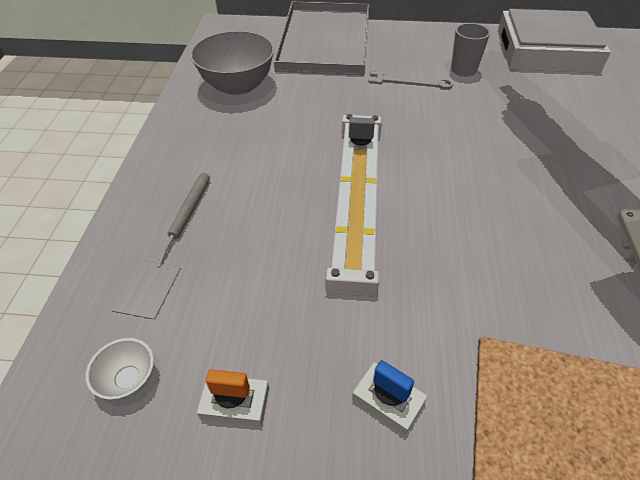

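The top view shows the orange nut at about (176,180) in its holder at (183,188), the blue nut at (181,310), and the rail from (292,275) to (551,277) with bands near columns 357 and 432. The side view shows orange at (228,384) and the bands at rows 180 and 230. I'll enlarge these for accurate pixels.

```bash
python3 - <<'E'
import cv2,numpy as np
t=cv2.imread("pics/top0.png");s=cv2.imread("pics/side0.png")
def crop(im,x,y,w,h,k):
    c=cv2.resize(im[y:y+h,x:x+w],None,fx=k,fy=k,interpolation=cv2.INTER_CUBIC)
    for i in range(0,w,10):
        cv2.line(c,(i*k,0),(i*k,6),(0,0,255),1);cv2.putText(c,str(x+i),(i*k,16),0,.33,(0,255,0),1)
    for j in range(10,h,10):
        cv2.line(c,(0,j*k),(6,j*k),(0,0,255),1);cv2.putText(c,str(y+j),(8,j*k+4),0,.33,(0,255,0),1)
    return c
a=crop(t,150,155,66,66,6);b=crop(s,190,360,66,66,6)
top=np.hstack([a,b])
cv2.imwrite("pics/nut.png",top)
r1=crop(t,285,240,270,66,3-0)
r1=cv2.resize(r1[:,:],(800,int(198*800/810)))
cv2.imwrite("pics/rail.png",np.vstack([cv2.copyMakeBorder(crop(t,285,245,160,60,5),0,0,0,0,0),cv2.copyMakeBorder(crop(t,425,245,135,60,5),0,0,0,125,0)]))
cv2.imwrite("pics/rails.png",np.hstack([crop(s,320,110,70,100,6)[:600,:400],crop(s,320,200,66,100,6)[:600,:396]]))
E
```

```text
(no output)
```

View pics/nut.png

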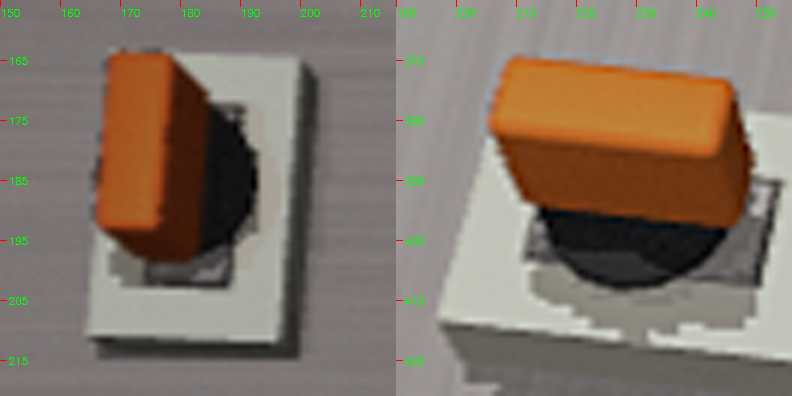

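View pics/rail.png

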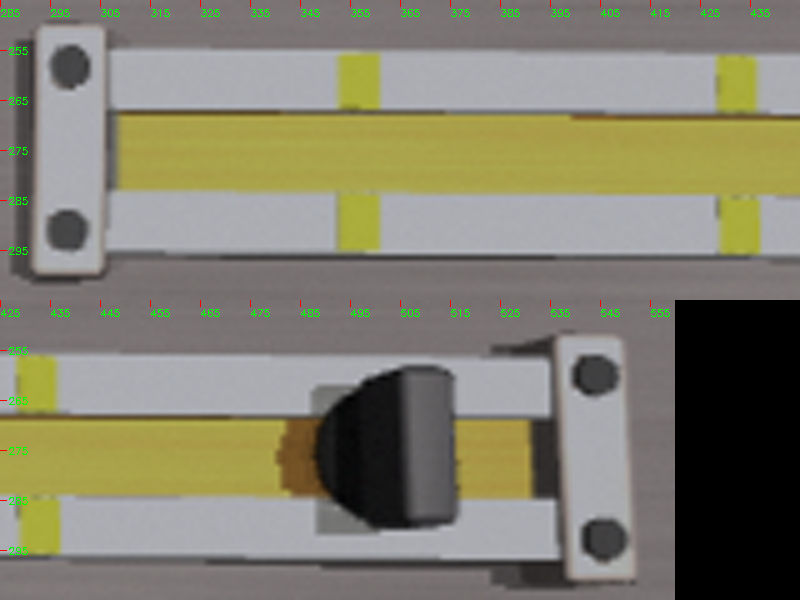

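View pics/rails.png

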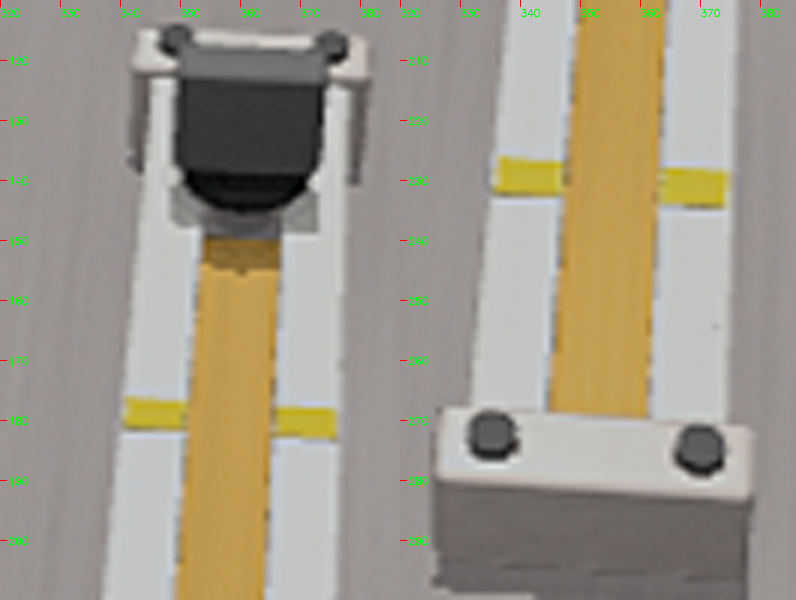

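Orange top-face corners: top view (168.3,163.8), (178.3,163.8), (176.2,193.2), (166.2,192.8); side view (206,381.8), (210.3,369.5), (246.5,373.7), (243.5,386). Inner band edges are at top columns ~361 and ~428.5 and side rows ~227 and ~182.

```bash
python3 - <<'E'
from workcell import bot, optics, monitor, job
import cv2,numpy as np
P={}
for n in("side","top"):
    c=optics.calibration(n);P[n]=c["mtx"]@np.c_[c["R"],c["t"]]
def tri(t,s):
    X=cv2.triangulatePoints(P["top"],P["side"],np.array(t,float).T,np.array(s,float).T);return (X[:3]/X[3]).T
def fixz(n,p,z):
    p=np.array(p,float);H=P[n][:,[0,1,3]]+0;H[:,2]+=P[n][:,2]*z
    q=np.linalg.inv(H)@np.c_[p,np.ones(len(p))].T;return (q[:2]/q[2]).T
nt=[(178.3,163.8),(176.2,193.2),(166.2,192.8),(168.3,163.8)];ns=[(210.3,369.5),(246.5,373.7),(243.5,386),(206,381.8)]
rt=[(428.2,256.2),(428.4,268.2),(428.7,284),(428.9,295.8),(361,255.4),(361,267),(361,283),(361,295.4)]
rs=[(340.3,180.7),(351.2,181.8),(365.5,182.3),(376,183),(336.2,226.2),(347.7,227),(363.5,228),(374.8,228.7)]
for nm,t,s,z in(("nut",nt,ns,.076),("rail",rt,rs,.032)):
    X=tri(t,s);print(nm,X.round(4).tolist(),"mean",X.mean(0).round(4))
    for n,p in(("top",t),("side",s)):
        Y=fixz(n,p,z);print(n,Y.round(4).tolist(),Y.mean(0).round(4))
        if nm=="nut":
            d=Y[[0,3]].mean(0)-Y[[1,2]].mean(0)
        else: d=Y[4:].mean(0)-Y[:4].mean(0)
        print("dir deg",np.degrees(np.arctan2(d[1],d[0])),np.linalg.norm(d))
ends=fixz("top",[(291.8,249.8),(302,249.8),(306.,250),(292,299.8),(305,300),(536.5,252.5),(549.5,252),(538.5,300.5),(551.5,301)],.04);print(ends.round(4).tolist())
E
```

```text
nut [[0.6701, 0.2619, 0.0728], [0.6283, 0.263, 0.0718], [0.6288, 0.2772, 0.0714], [0.6707, 0.2762, 0.0721]] mean [0.6495 0.2696 0.072 ]
top [[0.6694, 0.261], [0.6269, 0.2618], [0.6273, 0.2757], [0.6692, 0.275]] [0.6482 0.2684]
dir deg -1.0447206978100816 0.04230329845638036
side [[0.6687, 0.2634], [0.6279, 0.2648], [0.6284, 0.279], [0.6699, 0.2778]] [0.6487 0.2712]
dir deg -1.8439872250345808 0.04122617515296094
rail [[0.5476, -0.1015, 0.0305], [0.5297, -0.1017, 0.0292], [0.5063, -0.1015, 0.0301], [0.489, -0.1016, 0.0298], [0.5475, -0.0016, 0.0294], [0.5302, -0.0016, 0.0292], [0.5064, -0.0016, 0.0292], [0.4888, -0.0016, 0.029]] mean [ 0.5182 -0.0516  0.0295]
top [[0.5464, -0.1011], [0.5286, -0.101], [0.5053, -0.101], [0.488, -0.101], [0.5466, -0.0013], [0.5295, -0.0013], [0.5059, -0.0013], [0.4878, -0.0013]] [ 0.5173 -0.0512]
dir deg 89.79380143547526 0.09972945883319612
side [[0.5486, -0.1001], [0.5306, -0.0989], [0.5072, -0.0996], [0.49, -0.0994], [0.548, 0.0007], [0.5306, 0.0008], [0.5068, 0.0009], [0.4899, 0.0009]] [ 0.519  -0.0493]
dir deg 90.16979768157815 0.10035336087679794
[[0.553, 0.1005], [0.5531, 0.0856], [0.5529, 0.0798], [0.4804, 0.0989], [0.4803, 0.0802], [0.5526, -0.26], [0.5535, -0.2794], [0.4823, -0.2594], [0.4817, -0.2785]]
```

Sizes check out: handle 42×14 mm (rounded edges), lips 59 mm wide, bands 100 mm apart. Both heights come out 2.5–4 mm low, close to the calibration error. The nut is at about (0.649, 0.270), yaw −1.4°, and the rail zone at about (0.518, −0.050), yaw about 0.

```bash
cat > h.py <<'E'
import sys,numpy as np
from scipy.spatial.transform import Rotation as R
from workcell import bot, optics, monitor, job
def to(x,y,z,yaw):
    o=monitor.get_obs();C=R.from_quat(o["tool_rot"])
    T=R.from_euler("z",yaw,degrees=True)*R.from_euler("x",180,degrees=True)
    print("rv",(C.inv()*T).as_rotvec().round(4),"d",C.inv().apply(np.array([x,y,z])-o["eef_pos"]).round(4))
def st():
    o=monitor.get_obs();C=R.from_quat(o["tool_rot"]);ax=C.as_matrix()
    print("t",o["clock"],"pos",o["eef_pos"].round(4),"yaw",np.degrees(np.arctan2(ax[1,0],ax[0,0])).round(2),"z",ax[:,2].round(4),"F",o["ft_force"].round(1),"w",o["grip_width"],"g",o["grasp_force"],"q",o["joint_pos"].round(2))
if __name__=="__main__":
    st()
    if len(sys.argv)>4: to(*map(float,sys.argv[1:5]))
E
python3 h.py 0.649 0.2697 0.14 -1.4
```

```text
t 0.1 pos [ 0.1967 -0.4591  0.2305] yaw 23.19 z [-7.0e-04  1.7e-03 -1.0e+00] F [ 0.  -0.1  0.3] w 0.08558902306705087 g 0.0 q [-1.17  0.24  0.    1.34  0.    1.57]
rv [-1.800e-03  4.000e-04  4.292e-01] d [ 0.7028 -0.4916  0.0914]
```

The manual's scale: turns go in shares of 2 rad. Converting my numbers, 0.429 rad / 2 = 0.2145.

```bash
python3 jog.py '[[[0, 0, 0.1], [0.35, -0.246, 0], 0.085], [[0, 0, 0.1], [0.35, -0.246, 0], 0.085], [[0, 0, 0.1], [0.35, -0.246, 0], 0.085], [[0, 0, 0.1], [0.35, -0.246, 0], 0.085], [[0, 0, 0.2145], [0.703, -0.492, 0.02], 0.06], [[0, 0, 0.2145], [0.703, -0.492, 0.02], 0.06], [[0, 0, 0.2145], [0.703, -0.492, 0.02], 0.06], [[0, 0, 0.2145], [0.703, -0.492, 0.02], 0.06], [[0, 0, 0.2145], [0.703, -0.492, 0.02], 0.06], [[0, 0, 0.2145], [0.703, -0.492, 0.02], 0.06]]'; python3 h.py 0.649 0.2697 0.14 -1.4
```

```text
clock: 1.35
eef_pos: [0.518, 0.0209, 0.2191]
tool_rot: [1.0, 0.013, -0.001, -0.013]
ft_force: [0.1, -1.0, 0.4]
grip_width: 0.06
grasp_force: 0.0
t 1.35 pos [0.518  0.0209 0.2191] yaw 1.52 z [-0.0021  0.0256 -0.9997] F [ 0.1 -1.   0.4] w 0.06002067031698447 g 0.0 q [0.03 0.28 0.03 1.32 0.03 3.14]
rv [-0.0256  0.0021  0.0509] d [ 0.1376 -0.2432  0.0851]
```

Joint 6 has come up against its end stop, since yaw = q1 + 180° − q6. I'll use the equivalent grasp half a turn away (yaw 178.6°).

To row units: -1.6 rad / 2 = -0.8.

```bash
python3 jog.py '[[[0, 0, -0.8], [0, 0, 0], 0.06], [[0, 0, -0.8], [0, 0, 0], 0.06], [[0, 0, -0.8], [0.07, -0.12, 0], 0.06], [[0, 0, -0.8], [0.07, -0.12, 0], 0.06], [[0, 0, -0.8], [0.07, -0.12, 0], 0.06], [[0, 0, -0.8], [0.138, -0.243, 0.03], 0.06], [[0, 0, -0.8], [0.138, -0.243, 0.03], 0.06], [[0, 0, -0.8], [0.138, -0.243, 0.03], 0.06], [[0, 0, -0.8], [0.138, -0.243, 0.03], 0.06], [[0, 0, -0.8], [0.138, -0.243, 0.03], 0.06]]'; python3 h.py 0.649 0.2697 0.14 178.6
```

```text
clock: 2.6
eef_pos: [0.65, 0.2648, 0.1942]
tool_rot: [0.689, 0.724, 0.008, -0.009]
ft_force: [-1.2, -0.7, -0.0]
grip_width: 0.06
grasp_force: 0.0
t 2.6 pos [0.65   0.2648 0.1942] yaw 92.85 z [-0.0031  0.0241 -0.9997] F [-1.2 -0.7 -0. ] w 0.06000144336456355 g 0.0 q [0.38 0.68 0.59 1.48 0.02 1.9 ]
rv [ 0.0166 -0.0209 -1.4966] d [ 0.0036 -0.0006  0.0543]
```

To row units: -1.497 rad / 2 = -0.7485.

```bash
python3 jog.py '[[[0.0085, -0.0105, -0.7485], [0.004, 0, 0.02], 0.06], [[0.0085, -0.0105, -0.7485], [0.004, 0, 0.02], 0.06], [[0.0085, -0.0105, -0.7485], [0.004, 0, 0.02], 0.06], [[0.0085, -0.0105, -0.7485], [0.004, 0, 0.02], 0.06], [[0.0085, -0.0105, -0.7485], [0.004, 0, 0.02], 0.06], [[0.0085, -0.0105, -0.7485], [0.004, 0, 0.04], 0.06], [[0.0085, -0.0105, -0.7485], [0.004, 0, 0.054], 0.06], [[0.0085, -0.0105, -0.7485], [0.004, 0, 0.054], 0.06], [[0.0085, -0.0105, -0.7485], [0.004, 0, 0.054], 0.06], [[0.0085, -0.0105, -0.7485], [0.004, 0, 0.054], 0.06]]'; python3 h.py 0.649 0.2697 0.085 178.6; python3 - <<'E'
from workcell import bot, optics, monitor, job
import cv2,numpy as np
t=optics.camera("top")[:,:,::-1];s=optics.camera("side")[:,:,::-1]
a=cv2.resize(t[120:260,100:240],None,fx=2.8,fy=2.8);b=cv2.resize(s[280:440,150:310],None,fx=2.5,fy=2.5)
a=cv2.resize(a,(400,400));cv2.imwrite("pics/hov.png",np.hstack([a,b]))
E
```

```text
clock: 3.85
eef_pos: [0.6503, 0.2696, 0.1421]
tool_rot: [0.014, 1.0, 0.0, 0.001]
ft_force: [0.2, 0.0, -0.3]
grip_width: 0.0597
grasp_force: 0.0
t 3.85 pos [0.6503 0.2696 0.1421] yaw 178.45 z [ 2.4e-03  8.0e-04 -1.0e+00] F [ 0.2  0.  -0.3] w 0.059660803457550704 g 0.0 q [ 0.39  0.7   0.5   1.37 -0.    0.42]
rv [ 0.0009  0.0024 -0.0027] d [ 0.0015 -0.      0.0571]
```

View pics/hov.png

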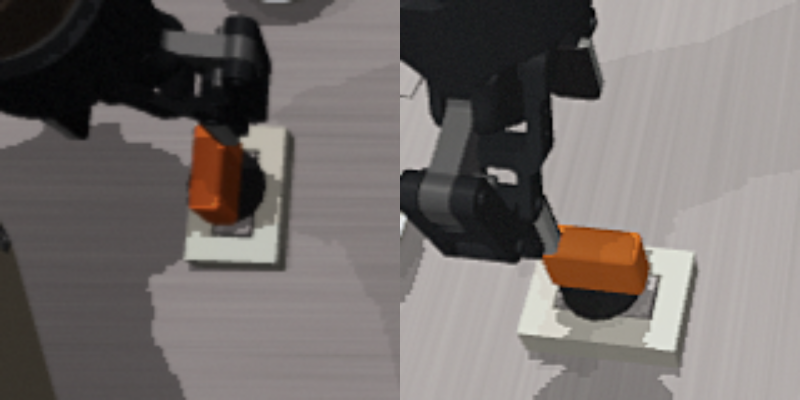

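The hover view shows the handle at about (215,175) in the left half and the gripper above it. I'll compare projected finger-tip positions with the picture before going down.

```bash
python3 - <<'E'
from workcell import bot, optics, monitor, job
import numpy as np,cv2
for n,(x0,y0,k,ox) in {"top":(100,120,400/140,0),"side":(150,280,2.5,400)}.items():
    c=optics.calibration(n);X=np.array([[.6503,.2696+d,.15] for d in(-.03,0,.03)])
    p=cv2.projectPoints(X,cv2.Rodrigues(c["R"])[0],c["t"],c["mtx"],None)[0][:,0]
    print(n,((p-[x0,y0])*k+[ox,0]).round())
E
```

```text
top [[224. 119.]
 [155. 118.]
 [ 87. 117.]]
side [[575.  92.]
 [558. 159.]
 [539. 231.]]
```

Projected tips match the fingers in both pictures within a few pixels. Going down.

To row units: 0.002 rad / 2 = 0.001.

```bash
python3 jog.py '[[[0.0005, 0.001, 0], [0.0015, 0, 0.05], 0.06], [[0.0005, 0.001, 0], [0.0015, 0, 0.07], 0.06], [[0.0005, 0.001, 0], [0.0015, 0, 0.096], 0.06], [[0.0005, 0.001, 0], [0.0015, 0, 0.096], 0.06], [[0.0005, 0.001, 0], [0.0015, 0, 0.096], 0.05]]'; python3 h.py .649 .2697 .0455 178.6
```

```text
clock: 4.58
eef_pos: [0.6494, 0.2702, 0.0468]
tool_rot: [0.012, 1.0, 0.0, 0.001]
ft_force: [0.2, 0.0, -0.3]
grip_width: 0.0498
grasp_force: 0.0
t 4.575 pos [0.6494 0.2702 0.0468] yaw 178.62 z [ 1.2e-03  2.0e-04 -1.0e+00] F [ 0.2  0.  -0.3] w 0.049828318833851463 g 0.0 q [ 0.39  0.76  0.36  1.17 -0.    0.42]
rv [0.0002 0.0012 0.0004] d [ 0.0004 -0.0005  0.0013]
```

```bash
python3 jog.py '[[[0, 0, 0], [0, 0, 0], 0.025], [[0, 0, 0], [0, 0, 0], 0.01], [[0, 0, 0], [0, 0, 0], 0.01], [[0, 0, 0], [0, 0, 0], 0.005], [[0, 0, 0], [0, 0, 0], 0.005]]'; python3 h.py
```

```text
clock: 5.2
eef_pos: [0.6497, 0.2703, 0.0472]
tool_rot: [0.012, 1.0, 0.0, 0.001]
ft_force: [-0.4, -0.8, 5.6]
grip_width: 0.0153
grasp_force: 59.4
t 5.2 pos [0.6497 0.2703 0.0472] yaw 178.66 z [ 2.2e-03  6.0e-04 -1.0e+00] F [-0.4 -0.8  5.6] w 0.015319607369028928 g 59.35511827468872 q [ 0.39  0.76  0.36  1.16 -0.    0.42]
```

```bash
python3 jog.py '[[[0, 0, 0], [0, 0, -0.02], 0.005], [[0, 0, 0], [0, 0, -0.05], 0.005], [[0, 0, 0], [0, 0, -0.08], 0.005], [[0, 0, 0], [0, 0, -0.08], 0.005], [[0, 0, 0], [0, 0, -0.08], 0.005]]'; python3 h.py .518 -.05 .115 90
```

```text
clock: 5.82
eef_pos: [0.6479, 0.2697, 0.1237]
tool_rot: [0.012, 1.0, -0.001, -0.001]
ft_force: [0.6, -0.3, -2.2]
grip_width: 0.0151
grasp_force: 59.0
t 5.825 pos [0.6479 0.2697 0.1237] yaw 178.66 z [-0.0028 -0.0014 -1.    ] F [ 0.6 -0.3 -2.2] w 0.015118908455031946 g 58.9948707818985 q [ 0.39  0.71  0.47  1.33 -0.    0.42]
rv [-3.3000e-03 -1.0000e-03  1.5474e+00] d [ 0.1224 -0.3226  0.0095]
```

To row units: 1.547 rad / 2 = 0.7735.

```bash
python3 jog.py '[[[-0.0015, -0.0005, 0.7735], [0.04, -0.1, 0], 0.005], [[-0.0015, -0.0005, 0.7735], [0.04, -0.1, 0], 0.005], [[-0.0015, -0.0005, 0.7735], [0.08, -0.21, 0], 0.005], [[-0.0015, -0.0005, 0.7735], [0.08, -0.21, 0], 0.005], [[-0.0015, -0.0005, 0.7735], [0.122, -0.323, 0], 0.005], [[-0.0015, -0.0005, 0.7735], [0.122, -0.323, 0], 0.005], [[-0.0015, -0.0005, 0.7735], [0.122, -0.323, 0], 0.005], [[-0.0015, -0.0005, 0.7735], [0.122, -0.323, 0], 0.005], [[-0.0015, -0.0005, 0.7735], [0.122, -0.323, 0], 0.005], [[-0.0015, -0.0005, 0.7735], [0.122, -0.323, 0], 0.005]]'; python3 jog.py '[[[0, 0, 0], [0, 0, 0], 0.005], [[0, 0, 0], [0, 0, 0], 0.005]]';  python3 h.py .518 -.05 .08 90
```

```text
clock: 7.08
eef_pos: [0.5178, -0.05, 0.1239]
tool_rot: [0.707, 0.707, -0.0, -0.001]
ft_force: [1.0, -0.2, -1.6]
grip_width: 0.0149
grasp_force: 59.4
clock: 7.32
eef_pos: [0.519, -0.0499, 0.1254]
tool_rot: [0.707, 0.707, 0.001, 0.0]
ft_force: [0.7, 0.2, -1.9]
grip_width: 0.0153
grasp_force: 59.4
t 7.325 pos [ 0.519  -0.0499  0.1254] yaw 90.06 z [ 1.6e-03  9.0e-04 -1.0e+00] F [ 0.7  0.2 -1.9] w 0.015294045401905211 g 59.350324273109436 q [-0.1   0.35 -0.13  1.09  0.    1.47]
rv [ 0.0016 -0.0009  0.001 ] d [-0.0001 -0.0011  0.0454]
```

To row units: -0.001 rad / 2 = -0.0005.

```bash
python3 jog.py '[[[0.0005, -0.0005, 0.0005], [0, -0.001, 0.03], 0.005], [[0.0005, -0.0005, 0.0005], [0, -0.001, 0.05], 0.005], [[0.0005, -0.0005, 0.0005], [0, -0.001, 0.05], 0.005], [[0.0005, -0.0005, 0.0005], [0, -0.001, 0.05], 0.005]]'; python3 h.py .518 -.05 .07 90
python3 - <<'E'
from workcell import bot, optics, monitor, job
import cv2,numpy as np
t=optics.camera("top")[:,:,::-1];s=optics.camera("side")[:,:,::-1]
def crop(im,x,y,w,h,k):
    c=cv2.resize(im[y:y+h,x:x+w],None,fx=k,fy=k,interpolation=cv2.INTER_CUBIC)
    for i in range(0,w,10):
        cv2.line(c,(i*k,0),(i*k,6),(0,0,255),1);cv2.putText(c,str(x+i),(i*k,16),0,.33,(0,255,0),1)
    for j in range(10,h,10):
        cv2.line(c,(0,j*k),(6,j*k),(0,0,255),1);cv2.putText(c,str(y+j),(8,j*k+4),0,.33,(0,255,0),1)
    return c
cv2.imwrite("pics/slot.png",np.hstack([crop(t,345,235,80,100,5),crop(s,310,150,80,100,5)]))
E
```

```text
clock: 7.82
eef_pos: [0.519, -0.05, 0.0765]
tool_rot: [0.707, 0.707, 0.001, 0.001]
ft_force: [0.2, -0.4, -2.2]
grip_width: 0.0149
grasp_force: 59.4
t 7.825 pos [ 0.519  -0.05    0.0765] yaw 89.98 z [ 2.5e-03 -3.0e-04 -1.0e+00] F [ 0.2 -0.4 -2.2] w 0.014929885481867886 g 59.354111552238464 q [-0.1   0.4  -0.2   0.97 -0.    1.48]
rv [ 0.0025  0.0003 -0.0004] d [-0.     -0.0011  0.0065]
```

View pics/slot.png

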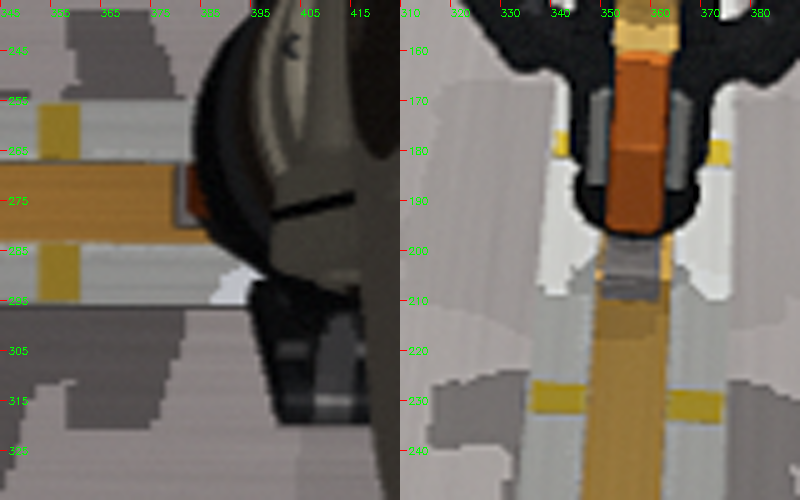

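Side view: bar front face spans crop x 602–660 (cols 350.4–362), bottom edge at row 210. Top view: bar end at col ~380, rows ~268–280; slot rows 267.4–283.6. I'll convert both at the bar's height.

```bash
python3 - <<'E'
from workcell import bot, optics, monitor, job
import numpy as np
def fz(n,p,z):
    c=optics.calibration(n);P=c["mtx"]@np.c_[c["R"],c["t"]];p=np.array(p,float)
    H=P[:,[0,1,3]].copy();H[:,2]+=P[:,2]*z
    q=np.linalg.inv(H)@np.c_[p,np.ones(len(p))].T;return (q[:2]/q[2]).T.round(4).tolist()
print("side bar bottom z.041",fz("side",[(350.2,209.6),(361.8,209.9)],.041))
print("top bar end ridge z.053",fz("top",[(379.5,268),(379.5,280.5)],.053))
print("slot side",fz("side",[(347.7,227),(363.5,228)],.032),"slot top",fz("top",[(361,267.4),(361,283.4)],.032))
print("handle bottom near edge side z.069",fz("side",[(352.2,197),(362.6,197)],.069))
E
```

```text
side bar bottom z.041 [[0.5287, -0.0271], [0.511, -0.0279]]
top bar end ridge z.053 [[0.5264, -0.0262], [0.5085, -0.0261]]
slot side [[0.5306, 0.0008], [0.5068, 0.0009]] slot top [[0.5289, -0.0013], [0.5053, -0.0013]]
handle bottom near edge side z.069 [[0.5266, -0.0263], [0.5112, -0.0275]]
```

Bar is ~0.8 mm too far in +x; I'll shift by −1 mm and enter.

To row units: 0.001 rad / 2 = 0.0005.

```bash
python3 jog.py '[[[0.0005, 0, 0], [0, -0.001, 0], 0.005], [[0.0005, 0, 0], [0, -0.001, 0.007], 0.005], [[0.0005, 0, 0], [0, -0.001, 0.014], 0.005], [[0.0005, 0, 0], [0, -0.001, 0.02], 0.005], [[0.0005, 0, 0], [0, -0.001, 0.02], 0.005]]'; python3 h.py .518 -.05 .0457 90
```

```text
clock: 8.55
eef_pos: [0.517, -0.0499, 0.0553]
tool_rot: [0.707, 0.707, -0.0, -0.0]
ft_force: [-1.5, 0.6, 1.3]
grip_width: 0.0154
grasp_force: 59.7
t 8.55 pos [ 0.517  -0.0499  0.0553] yaw 89.97 z [-8.e-04 -0.e+00 -1.e+00] F [-1.5  0.6  1.3] w 0.015355549981180706 g 59.686859250068665 q [-0.1   0.42 -0.22  0.92 -0.    1.48]
rv [-0.0008  0.     -0.0006] d [-0.0001  0.001   0.0096]
```

Force (≈3.3 N net of weight) confirms contact with the strip at ~1.5 mm compression, so the foot is in the slot. Pushing ~9.9 mm further.

```bash
python3 jog.py '[[[0, 0, 0], [0, 0, 0.005], 0.005], [[0, 0, 0], [0, 0, 0.01], 0.005], [[0, 0, 0], [0, 0, 0.01], 0.005], [[0, 0, 0], [0, 0, 0.01], 0.005]]'; python3 h.py .518 -.05 .0457 90
```

```text
clock: 9.05
eef_pos: [0.5175, -0.05, 0.0463]
tool_rot: [0.707, 0.707, 0.0, 0.0]
ft_force: [-2.9, 0.2, 5.2]
grip_width: 0.0151
grasp_force: 60.5
t 9.05 pos [ 0.5175 -0.05    0.0463] yaw 89.97 z [ 7.e-04 -2.e-04 -1.e+00] F [-2.9  0.2  5.2] w 0.015096067405616807 g 60.46593904495239 q [-0.1   0.44 -0.24  0.9  -0.    1.48]
rv [ 0.0007  0.0002 -0.0006] d [-0.      0.0005  0.0006]
```

```bash
for i in 1 2 3; do python3 jog.py '[[[0, 0, 0], [0, -0.0005, 0], 0.005]]' | grep -E 'eef|ft_f'; done; python3 h.py .518 -.05 .0457 90
```

```text
eef_pos: [0.5174, -0.05, 0.0464]
ft_force: [-1.5, 0.2, 5.7]
eef_pos: [0.5174, -0.05, 0.0466]
ft_force: [-0.0, 0.2, 5.2]
eef_pos: [0.5173, -0.05, 0.0468]
ft_force: [-0.8, -0.1, 6.1]
t 9.425 pos [ 0.5173 -0.05    0.0468] yaw 89.97 z [ 3.5e-03 -1.0e-04 -1.0e+00] F [-0.8 -0.1  6.1] w 0.015256733861530472 g 60.5322539806366 q [-0.1   0.43 -0.24  0.9   0.    1.47]
rv [ 0.0035  0.0001 -0.0005] d [-0.      0.0007  0.0011]
```

To row units: 0.002 rad / 2 = 0.001.

```bash
python3 jog.py '[[[0.001, 0, 0], [0, 0, 0.0015], 0.005], [[0.001, 0, 0], [0, 0, 0.0015], 0.005]]'| grep -E 'eef|ft_f'; for i in 1 2 3; do python3 jog.py '[[[0, 0, 0], [0, 0, 0], 0.005]]' | grep -E 'eef|ft_f'; done; python3 h.py .518 -.05 .0447 90
```

```text
eef_pos: [0.5174, -0.05, 0.0453]
ft_force: [-1.6, 0.3, 6.5]
eef_pos: [0.5173, -0.05, 0.0454]
ft_force: [-1.1, 1.3, 6.8]
eef_pos: [0.5174, -0.05, 0.0454]
ft_force: [-1.6, 1.3, 6.7]
eef_pos: [0.5174, -0.05, 0.0454]
ft_force: [-1.1, 0.9, 6.6]
t 10.05 pos [ 0.5174 -0.05    0.0454] yaw 89.97 z [ 1.6e-03 -2.0e-04 -1.0e+00] F [-1.1  0.9  6.6] w 0.015335918098566017 g 60.720698833465576 q [-0.1   0.44 -0.24  0.9  -0.    1.47]
rv [ 0.0016  0.0002 -0.0005] d [-0.      0.0006  0.0007]
```

To row units: -0.4 rad / 2 = -0.2.

```bash
python3 jog.py '[[[0, 0, 0], [0, 0, 0.0005], 0.005], [[0, 0, -0.05], [0, 0, 0.0005], 0.005], [[0, 0, -0.1], [0, 0, 0.0005], 0.005], [[0, 0, -0.15], [0, 0, 0.0005], 0.005], [[0, 0, -0.2], [0, 0, 0.0005], 0.005], [[0, 0, -0.2], [0, 0, 0.0005], 0.005]]'; python3 h.py .5177 -.05 .0447 180
```

```text
clock: 10.8
eef_pos: [0.5181, -0.0505, 0.0452]
tool_rot: [0.553, 0.833, 0.0, 0.002]
ft_force: [-0.3, -0.5, 6.9]
grip_width: 0.0151
grasp_force: 60.6
t 10.8 pos [ 0.5181 -0.0505  0.0452] yaw 112.92 z [ 0.003  -0.0011 -1.    ] F [-0.3 -0.5  6.9] w 0.015137286298656386 g 60.615495443344116 q [-0.1   0.44 -0.24  0.89 -0.    1.07]
rv [ 8.0000e-04  3.3000e-03 -1.1708e+00] d [ 0.0006 -0.0002  0.0005]
```

Turning freely with low force; continuing to yaw 180°.

To row units: -0.6 rad / 2 = -0.3.

```bash
python3 jog.py '[[[0, 0, -0.075], [0, 0, 0], 0.005], [[0, 0, -0.15], [0, 0, 0], 0.005], [[0, 0, -0.225], [0, 0, 0], 0.005], [[0, 0, -0.3], [0, 0, 0], 0.005], [[0, 0, -0.3], [0, 0, 0], 0.005]]'; python3 h.py .5177 -.05 .0447 180
```

```text
clock: 11.42
eef_pos: [0.5186, -0.0502, 0.0454]
tool_rot: [0.281, 0.96, 0.0, 0.002]
ft_force: [0.7, -0.0, 5.9]
grip_width: 0.0154
grasp_force: 60.6
t 11.425 pos [ 0.5186 -0.0502  0.0454] yaw 147.32 z [ 4.2e-03 -5.0e-04 -1.0e+00] F [ 0.7 -0.   5.9] w 0.015350481157302982 g 60.61904311180115 q [-0.1   0.44 -0.24  0.89 -0.    0.47]
rv [ 0.0007  0.0042 -0.5704] d [ 0.0009 -0.0004  0.0007]
```

To row units: -0.571 rad / 2 = -0.2855.

```bash
python3 jog.py '[[[0, 0.0005, -0.075], [0.0005, -0.0003, 0], 0.005], [[0.0005, 0.001, -0.15], [0.0005, -0.0003, 0], 0.005], [[0.0005, 0.0015, -0.225], [0.0005, -0.0003, 0], 0.005], [[0.0005, 0.0015, -0.2855], [0.0005, -0.0003, 0], 0.005], [[0.0005, 0.0015, -0.2855], [0.0005, -0.0003, 0], 0.005]]'; python3 jog.py '[[[0, 0, 0], [0, 0, 0], 0.005]]' |grep ft_f; python3 h.py .5177 -.05 .0503 180; python3 -c "
from workcell import bot, optics, monitor, job;print(monitor.get_obs()['ft_torque'])"
```

```text
clock: 12.05
eef_pos: [0.5182, -0.0502, 0.0455]
tool_rot: [-0.0, 1.0, -0.0, 0.001]
ft_force: [0.3, 0.8, 6.8]
grip_width: 0.0148
grasp_force: 60.6
ft_force: [1.1, -0.2, 5.7]
t 12.175 pos [ 0.5182 -0.0502  0.0454] yaw 179.99 z [ 1.3e-03 -7.0e-04 -1.0e+00] F [ 1.1 -0.2  5.7] w 0.014810784614724168 g 60.640379190444946 q [-0.1   0.44 -0.23  0.9  -0.   -0.1 ]
rv [-0.0007  0.0013 -0.0002] d [ 0.0005  0.0002 -0.0049]
[ 0.08055696 -0.22345331  0.03657408]
```

```bash
python3 jog.py '[[[0, 0, 0], [0.0003, 0, -0.001], 0.005], [[0, 0, 0], [0.0003, 0, -0.002], 0.005], [[0, 0, 0], [0.0003, 0, -0.003], 0.005], [[0, 0, 0], [0.0003, 0, -0.004], 0.005], [[0, 0, 0], [0.0003, 0, -0.004], 0.005]]'|grep -E 'eef|ft_f';for i in 1 2; do python3 jog.py '[[[0, 0, 0], [0, 0, -0.0005], 0.005], [[0, 0, 0], [0, 0, -0.0005], 0.005]]'|grep -E 'eef|ft_f';done
```

```text
eef_pos: [0.5171, -0.0502, 0.0487]
ft_force: [4.4, -0.7, 4.2]
eef_pos: [0.5158, -0.0501, 0.0485]
ft_force: [5.2, -1.0, 5.0]
eef_pos: [0.5157, -0.05, 0.0489]
ft_force: [4.8, -0.9, 4.1]
```

Side force Fx ≈ +5 N, with the tool ~2 mm off toward −x. I'll recentre before rising further.

```bash
python3 h.py .5177 -.05 .0503 180; python3 jog.py '[[[0, 0, 0], [-0.001, 0, 0.0005], 0.005], [[0, 0, 0], [-0.002, 0, 0.0005], 0.005], [[0, 0, 0], [-0.002, 0, 0.0005], 0.005], [[0, 0, 0], [-0.002, 0, 0.0005], 0.005]]'|grep -E 'eef|ft_f';python3 h.py .5177 -.05 .0503 180
```

```text
t 13.3 pos [ 0.5157 -0.05    0.0489] yaw 179.98 z [-3.5e-03 -4.0e-04 -1.0e+00] F [ 4.8 -0.9  4.1] w 0.01500219579624822 g 60.23622751235962 q [-0.1   0.43 -0.23  0.91 -0.   -0.1 ]
rv [-0.0004 -0.0035 -0.0003] d [-0.002   0.     -0.0014]
eef_pos: [0.516, -0.05, 0.0479]
ft_force: [1.0, -1.6, 4.4]
t 13.8 pos [ 0.516  -0.05    0.0479] yaw 179.97 z [-6.9e-03 -4.0e-04 -1.0e+00] F [ 1.  -1.6  4.4] w 0.014937409926836436 g 60.34943103790283 q [-0.1   0.44 -0.23  0.91 -0.   -0.1 ]
rv [-0.0004 -0.0069 -0.0005] d [-0.0017  0.     -0.0024]
```

To row units: -0.006 rad / 2 = -0.003.

```bash
python3 jog.py '[[[0, -0.003, 0], [-0.001, 0, 0], 0.005], [[0, -0.003, 0], [-0.0015, 0, 0], 0.005], [[0, -0.003, 0], [-0.0015, 0, 0], 0.005], [[0, -0.003, 0], [-0.0015, 0, -0.001], 0.005], [[0, -0.003, 0], [-0.0015, 0, -0.001], 0.005]]'|grep -E 'eef|ft_f';python3 h.py .5177 -.05 .0503 180
```

```text
eef_pos: [0.5161, -0.05, 0.0484]
ft_force: [-3.7, -0.6, 3.8]
t 14.425 pos [ 0.5161 -0.05    0.0484] yaw 179.97 z [-3.6e-03 -3.0e-04 -1.0e+00] F [-3.7 -0.6  3.8] w 0.015001157470378107 g 60.34597456455231 q [-0.1   0.43 -0.23  0.91 -0.   -0.1 ]
rv [-0.0003 -0.0036 -0.0005] d [-0.0016  0.     -0.0019]
```

```bash
for i in 1 2 3; do python3 jog.py '[[[0, 0, 0], [0, 0, -0.001], 0.005], [[0, 0, 0], [0, 0, -0.001], 0.005], [[0, 0, 0], [0, 0, -0.001], 0.005]]'|grep -E 'eef|ft_f';done;python3 h.py .5177 -.05 .0503 180
```

```text
eef_pos: [0.5181, -0.0498, 0.05]
ft_force: [-3.7, -1.1, 2.7]
eef_pos: [0.5183, -0.0498, 0.0511]
ft_force: [-4.0, -0.3, 1.7]
eef_pos: [0.5182, -0.0498, 0.0512]
ft_force: [-1.1, 1.2, -11.7]
t 15.55 pos [ 0.5182 -0.0498  0.0512] yaw 179.98 z [ 0.e+00  2.e-04 -1.e+00] F [ -1.1   1.2 -11.7] w 0.01518017706729251 g 58.48813354969025 q [-0.1   0.43 -0.23  0.91  0.   -0.1 ]
rv [ 0.0002  0.     -0.0004] d [ 0.0005 -0.0002  0.0009]
```

The lips caught at TCP z = 0.0512, exactly the predicted 16 mm depth. I'll ease off the pull, release and retreat.

```bash
python3 jog.py '[[[0, 0, 0], [0, 0, 0.0009], 0.005], [[0, 0, 0], [0, 0, 0.0009], 0.005]]'|grep -E 'eef|ft_f'; python3 jog.py '[[[0, 0, 0], [0, 0, 0], 0.03], [[0, 0, 0], [0, 0, 0], 0.06], [[0, 0, 0], [0, 0, 0], 0.06], [[0, 0, 0], [0, 0, -0.01], 0.06], [[0, 0, 0], [0, 0, -0.05], 0.06], [[0, 0, 0], [0, 0, -0.1], 0.06], [[0, 0, 0], [0, 0, -0.15], 0.06], [[0, 0, 0], [0, 0, -0.15], 0.06]]'; python3 h.py 0.25 -0.35 0.2 110
```

```text
eef_pos: [0.5182, -0.0498, 0.0512]
ft_force: [-2.4, 0.9, -6.7]
clock: 16.8
eef_pos: [0.5217, -0.0503, 0.2072]
tool_rot: [0.0, 1.0, -0.001, 0.006]
ft_force: [0.1, 0.3, -1.0]
grip_width: 0.06
grasp_force: 0.0
t 16.8 pos [ 0.5217 -0.0503  0.2072] yaw 179.98 z [ 0.0126 -0.0014 -0.9999] F [ 0.1  0.3 -1. ] w 0.06000492912577028 g 0.0 q [-0.1   0.29  0.01  1.28 -0.   -0.1 ]
rv [0.0065 0.0118 1.2213] d [ 0.2717 -0.2998  0.0042]
```

Moving aside to check the result unobstructed.

To row units: 0.3 rad / 2 = 0.15.

```bash
python3 jog.py '[[[0, 0.006, 0.15], [0.14, 0.15, 0], 0.06], [[0, 0.006, 0.15], [0.14, 0.15, 0], 0.06], [[0, 0.006, 0.15], [0.14, 0.15, 0], 0.06], [[0, 0.006, 0.15], [0.2, 0.3, 0], 0.06], [[0, 0.006, 0.15], [0.2, 0.3, 0], 0.06], [[0, 0.006, 0.15], [0.2, 0.3, 0], 0.06], [[0, 0.006, 0.15], [0.2, 0.3, 0], 0.06], [[0, 0.006, 0.15], [0.2, 0.3, 0], 0.06], [[0, 0.006, 0.15], [0.2, 0.3, 0], 0.06]]'; python3 - <<'E'
from workcell import bot, optics, monitor, job
import cv2,numpy as np
t=optics.camera("top")[:,:,::-1];s=optics.camera("side")[:,:,::-1]
a=cv2.resize(t[220:320,340:440],(400,400),interpolation=2);b=cv2.resize(s[140:240,310:410],(400,400),interpolation=2)
cv2.imwrite("pics/end.png",np.vstack([np.hstack([a,b]),cv2.resize(t[130:430,0:640],(800,375))[:200]]))
E
```

```text
clock: 17.92
eef_pos: [0.3189, 0.249, 0.2009]
tool_rot: [0.151, 0.989, -0.0, -0.005]
ft_force: [0.1, 0.5, -0.3]
grip_width: 0.06
grasp_force: 0.0
```

View pics/end.png

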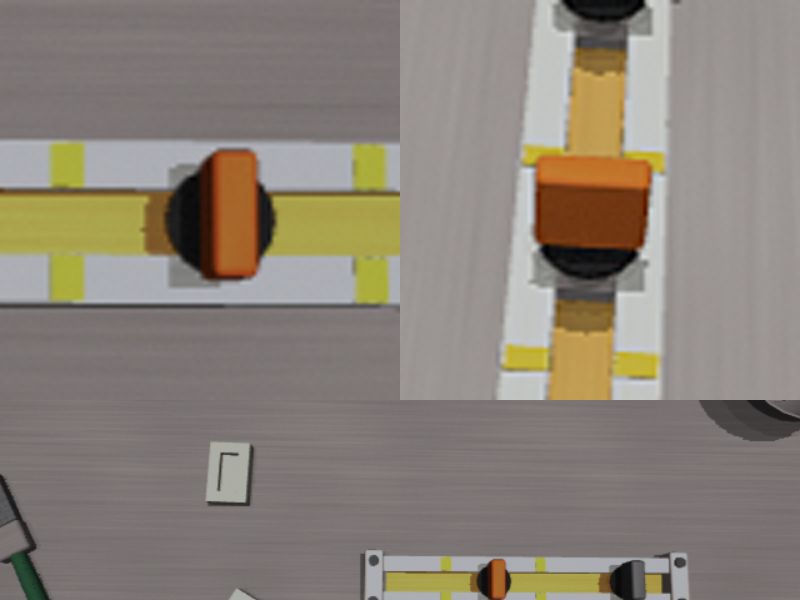

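The picture shows the orange handle square across the rail, between the bands (left crop, handle at about (232,213)), seated the same way as the locked grey nut. Its holder is empty.

```bash
python3 -c "
from workcell import bot, optics, monitor, job;print(job.job_done())"
```

```text
the job is handed in; nothing more can be done
None
```

The orange nut is locked in the rail between the yellow bands, its handle square across and released. The blue spare was not touched, and I handed the job in at about 18 s on the robot's clock.

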